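Clamp the half-lapped stud in the vise

TASK

Set up the short timber with the sawn half-lap for paring: stand it, step upward as it is now and either end first, on the bed of the machine vise between the jaws, about in the middle of their length. Then crank the vise's handle clockwise, as seen from the handle's end, until the sliding jaw holds the timber tight, and let go; leave the pliers, tape measure and masking tape where they are.

Things in the scene. Friction and masses are not known exactly. Their poses are not given: they have to be found in the camera images.
- vise: grey cast machine vise bolted on a timber block (150 x 190 x 45 mm); heavy, does not move. Origin under the block on the table, z up. The screw runs along its y axis: fixed jaw at +y, crank handle at -y; the jaws are 90 mm long along its x axis. Bed 77 mm above the table, jaw tops 113 mm.
- jaw_foot (a point): point on the vise at the foot of the fixed jaw's face, middle of its length, on the bed (vise frame: x 0, y 47, z 77 mm); same axes as the vise. The face looks to -y.
- jaw: sliding jaw, 90 mm long, 36 mm high; origin at the foot of its working face, middle of its length, axes as the vise. It slides along the vise's y; the opening is its distance from jaw_foot, 46 to 55 mm at the start. It cannot be pushed by hand, only moved by the screw.
- crank (a joint): angle of the crank in rad: 0 with jaws shut and arm up; falls as it is cranked clockwise (seen from the handle end, looking along the vise's +y). Opening = 0.955 mm per rad (6 mm a turn): the jaw meets the timber at about 40 rad. Turning it free takes 3 N at the handle slowly, 8 N at a turn a second; once the jaw bites, some 3 N more each 0.2 rad. It stays as left but for a small spring-back.
- hub (a point): point on the screw axis (97 mm above the table) in the plane of the crank arm's outer face; it travels along y with the jaw as the screw turns. The knob point lies 56 mm farther out along vise -y.
- knob (a point): the place to grip: a point on the axis of the crank's handle, 56 mm out (vise -y) from the arm and 50 mm from the screw axis; it tells a position only. The handle is a black round grip 26 mm thick, 84 mm long, parallel to the screw, and spins freely on its pin, so a gripper can carry it round the upright circle without turning.
- batten: pale offcut of stud timber 180 mm long (x), 38 mm wide (y), 63 mm high (z), about 0.2 kg, standing on its narrow edge on a 3 mm sheet of card; origin in the middle of its underside. Half-lap: the last 50 mm at +x are only 31.5 mm high (top at 63 mm from x -90 to +40 mm).
- batten_grip (a point): point inside the timber's full-height part to grip across its 38 mm width: x -12 mm, y 0, z 60 mm in the timber's frame. In the vise the top 27 mm stand clear above the jaws, so fingertips must not reach lower than that.
- pliers: red-handled combination pliers, 164 mm, lying behind the vise; bystander.
- tape_measure: yellow tape measure, 36 x 78 x 64 mm, standing to the left of the vise; bystander.
- masking_tape: roll of masking tape, 104 mm across, 25 mm high, lying behind the vise; bystander.

How it is judged:
On the way:
1. the timber stands on the bed between the open jaws, let go (z of batten in the frame of jaw_foot between -0.005 and 0.005 m and y of batten in the frame of jaw_foot between -0.045 and -0.015 m and contact force between the fingers and batten below 0.5 N), for 0.2 s.
At the end, for the whole second after the job is handed in: The timber stands on the vise's bed (within 5 mm), upright within 0.08 rad, in line with the jaws within 0.07 rad, its middle within 25 mm of the middle of the jaws; the sliding jaw presses it with more than 20 N; it is at rest. Pliers, tape measure and masking tape are within 30 mm of their starts (contact force between jaw and batten above 20 N and z of batten in the frame of jaw_foot between -0.005 and 0.005 m and x of batten in the frame of jaw_foot between -0.025 and 0.025 m and angle between batten's own z axis and vertical below 0.08 rad and angle between the x axis of batten and the x axis of vise, either way round below 0.07 rad and linear speed of batten below 0.02 m/s); the robot touches nothing.
It fails at once if pliers, tape measure or masking tape moved more than 30 mm (distance of any of pliers, tape_measure, masking_tape from where it was at the start of the episode above 0.03 m).
It also fails if it takes over 72 s, if anything falls off the work surface, if the arm or the gripper's body presses on something with over 40 N, if the wrist force passes 120 N, or if a joint passes its speed limit or range.

ROBOT

A 7-joint arm with a two-finger parallel gripper is mounted at the origin on a cart in front of the work surface, level with it; the furniture and walls round the work are solid. World frame = base frame: x ahead of the robot, y to its left, z up, the work surface at z = 0. Lengths are in m, angles in rad, forces in N, time in s.
With the tool pointing down it reaches from about 0.35 to 0.9 m from the base axis. Payload 7.2 kg.
Tool frame: the origin (TCP) lies on the centre line of the jaws, within the pads' length; the fingertips stand 25 mm ahead of it and the grasp point (between the pads) lies 6 mm ahead of it; z points along the fingers, y is the line along which they close (so a half turn about z gives the same grasp; the last joint's range is limited). The gripper opens to 85 mm and grips with 20 to 120 N. Pads are 22 mm wide; open, the fingers measure 114 mm over their backs; the gripper's body (76 mm by 85 mm) begins 54 mm behind the grasp point. The pads swing forward as they close: fully open they stand 13 mm farther back than shut.
Start: joints at [1.217, 0.411, -0.013, 1.596, 0.006, 1.134, -0.082], TCP at [0.176, -0.6, 0.256] pointing down, gripper open.
Joint ranges: [-2.95, 2.95], [-0.29, 1.99], [-1.47, 1.44], [0.14, 2.54], [-1.03, 4.17], [0.13, 1.85], [-2.86, 2.86]. Speed limits (rad/s): [2.39, 2.39, 3.01, 3.01, 3.14, 3.14, 3.14].

INTERFACE

Orientations are given as a rotation vector (axis times angle).
In Python, from plant import * gives the robot as it stands.
- The arm moves only by the shell command python3 -m pendant 'ROWS'. ROWS is a JSON list of rows, 1 to 20 of them, each an object with the fields drx, dry, drz (a rotation vector in shares of 4 rad (1.0 is 4 rad)), tx, ty, tz (the shift in normalised numbers (1 is 0.6 m)), finger_gap (the finger opening in m); a field left out counts as zero (the opening has to be given); each row shifts and turns the commanded pose from where the row before left it, along the tool's axes as they then stand; what a row does not reach is not made up. A row lasts 1/12 s, in which the tool goes at most 0.0417 m and 0.125 rad, less where a joint would pass 70% of its speed; a pose out of reach is approached as far as the arm can. The fingers move at their own pace and stop on an object; the grip force is fixed at half the most. Time passes only in rows, so rows that do not move let the fingers close. It prints the time, the measured TCP pose, the force, the opening and the grip force at its end. No shift or turn number may pass 1 either way. Input that does not fit is refused with a message, and nothing moves.
- observe(): the state, without advancing time (a new reading comes with each control period).
- get_image(name): name is "scene" or "top" or "wrist"; returns a dict with "image" (384x512x3 uint8, blue, green, red), "range_z" (384x512 float32, m along the optical axis (not along the pixel's ray), 0 where there is no reading), "K" (3x3 intrinsics, pixels), "k1" (the pictures are not rectified: a ray, as slopes to the right and down, at radius r is drawn at 1 + k1 r^2 times it, then the intrinsics apply), "origin" and "attitude" of the camera in the world. Camera axes: x right, y down, z forward; pixel columns grow to the right and rows downward; lengths in m; the calibration is good to about 2 mm. A picture is of the moment at which its call begins.
- sign_off(): hands the job in; it is judged then, once.
Trained networks look in the newest picture that a camera, given by its name, has taken for a name from the list of things; names that differ only in an ending like _2 or _b are one class to them, and where a whole thing is asked for, a point or a joint stands for the part that bears it (a point fixed in the world has none). Each returns a list of dicts, best first, with "p" (0 to 1); they miss things now and then, are a little off and sometimes report something else, mostly with a low value. They report only what shows in the picture. A call takes as long as a camera call.
- search_frame(camera, label): "bbox" ([left, top, right, bottom] in pixels, round what is visible of it).
The state is a dict: "t": time; "joint_pos": joint angles; "joint_velocities": joint speeds; "effort": joint torques, N m; "eef_pos": TCP position; "orientation": TCP orientation; "ft_force": force on the tool from outside, world axes, zero at the start; "moment": the same for the moment, N m; "width": finger opening in m; "gripper_force": force on a finger pad.
Only numpy, scipy, OpenCV 4.12 (cv2) and the standard library are available. Lean on these libraries where they do the work, as an engineer would, in place of code of your own. Each camera call takes 0.05 s, during which the arm holds its last target. There are 200 camera calls.

## Working session

There is one attempt and no reset: what is moved stays moved. The work goes in short steps, Python scripts to look and compute and a shell command to move; the robot and the scene stay as the last step left them, time stands still between calls to the robot, and variables do not carry over. Pictures are saved under pics/ and viewed, at most 10 in all, crops included, and the job is handed in when it is done.

```bash
ls; mkdir -p pics
cat > h.py <<'E'
import numpy as np,cv2
from plant import *
from scipy.spatial.transform import Rotation as R
def att(c):
    a=np.array(c["attitude"],float)
    return a if a.shape==(3,3) else R.from_rotvec(a).as_matrix() if a.size==3 else R.from_quat(a).as_matrix()
def cloud(c):
    K=np.array(c["K"]);h,w=c["range_z"].shape
    u,v=np.meshgrid(np.arange(w),np.arange(h))
    p=np.stack([u,v],-1).reshape(-1,1,2).astype(np.float64)
    n=cv2.undistortPoints(p,K,np.array([c["k1"],0,0,0,0.])).reshape(h,w,2)
    z=c["range_z"].astype(float)
    P=np.dstack([n[...,0]*z,n[...,1]*z,z])@att(c).T+np.array(c["origin"])
    P[z==0]=np.nan
    return P
E
python3 - <<'E'
from h import *
o=observe();print(o)
ims=[]
for n in("scene","top"):
    c=get_image(n);np.save(f"{n}.npy",c,allow_pickle=True)
    print(n,c["K"],c["k1"],c["origin"],c["attitude"])
    cv2.imwrite(f"pics/{n}0.png",c["image"])
    for l in("vise","jaw","crank","knob","batten","pliers","tape_measure","masking_tape"):
        r=search_frame(n,l);print(l,[(np.round(d["bbox"]),round(d["p"],2)) for d in r[:2]])
E
```

```text
pics
{'t': 0.0, 'joint_pos': array([ 1.2168247 ,  0.41189418, -0.01271259,  1.5970563 ,  0.00557228,
        1.13429698, -0.08218326]), 'joint_velocities': array([ 0.00118232, -0.00044587, -0.00134955, -0.00030395, -0.00248402,
        0.00134678, -0.00029254]), 'effort': array([ 9.88444663e-04, -6.00630069e+01,  6.82103299e-01, -2.99418086e+01,
        1.36849753e-02,  1.05704417e-02, -2.35211036e-05]), 'eef_pos': array([ 0.17602653, -0.59921854,  0.25545158]), 'orientation': array([-3.10799870e+00, -4.47183971e-01,  5.01011663e-04]), 'ft_force': array([ 0.87507903, -0.4504454 , -0.31447891]), 'moment': array([ 0.0094167 , -0.01027229, -0.03283937]), 'gripper_force': 0.0, 'width': 0.08516282187693341}
scene [[393.94245789   0.         256.22774849]
 [  0.         393.94245789 184.8318454 ]
 [  0.           0.           1.        ]] 0.007131076225902075 [-0.1296211   0.51575622  0.68439001] [-1.25095941  2.0908662  -1.10850846]
vise [(array([256., 151., 379., 227.]), 0.9)]
jaw [(array([296., 151., 378., 198.]), 0.72), (array([330., 152., 378., 183.]), 0.58)]
crank [(array([329., 155.
[... 279 characters left out ...]
array([163., 189., 204., 214.]), 0.83), (array([178., 222., 198., 258.]), 0.52)]
top [[460.7524399    0.         259.00691775]
 [  0.         460.7524399  199.2099227 ]
 [  0.           0.           1.        ]] -0.0913115024931912 [0.45161891 0.11360893 1.14281605] [-2.12959217  2.17100743 -0.12262209]
vise [(array([269., 164., 420., 249.]), 0.63)]
jaw [(array([312., 184., 422., 227.]), 0.68)]
crank [(array([336., 203., 420., 230.]), 0.83)]
knob [(array([335., 201., 419., 231.]), 0.91)]
batten [(array([167., 226., 199., 306.]), 0.85)]
pliers [(array([276., 123., 344., 147.]), 0.75)]
tape_measure [(array([173., 195., 197., 226.]), 0.58)]
masking_tape [(array([186., 119., 231., 162.]), 0.91)]
```

Run:
```python
from h import *
t=np.load("top.npy",allow_pickle=True).item();s=np.load("scene.npy",allow_pickle=True).item()
a=cv2.resize(t["image"][100:320,150:440],None,fx=2.7,fy=2.7,interpolation=cv2.INTER_CUBIC)
cv2.imwrite("pics/top_c.png",a)
b=cv2.resize(s["image"][130:340,150:400],None,fx=2.8,fy=2.8,interpolation=cv2.INTER_CUBIC)
cv2.imwrite("pics/sc_c.png",b)
P=cloud(t);S=cloud(s)
def bx(P,b): 
    l,tp,r,bt=b; return P[tp:bt,l:r].reshape(-1,3)
for nm,Q in(("top",bx(P,(160,218,206,312))),("scene",bx(S,(188,232,230,322)))):
    for lo,hi in((0.055,0.08),(0.025,0.045)):
        q=Q[(Q[:,2]>lo)&(Q[:,2]<hi)]
        if len(q)>20:
            print(nm,lo,len(q),np.median(q,0),cv2.minAreaRect(q[:,:2].astype(np.float32)))
for nm,Q in(("top",bx(P,(260,155,430,255))),("scene",bx(S,(245,145,385,235)))):
    print(nm,np.histogram(Q[:,2],bins=np.arange(0,0.2,0.01)))
    for lo,hi in((0.104,0.119),(0.036,0.053),(0.07,0.084),(0.13,0.2)):
        q=Q[(Q[:,2]>lo)&(Q[:,2]<hi)]
        if len(q)>20: print(nm,lo,len(q),np.median(q,0),cv2.minAreaRect(q[:,:2].astype(np.float32)))
```

```text
top 0.055 937 [0.46092106 0.31121287 0.06508959] ((0.47220247983932495, 0.3104715347290039), (0.03938242420554161, 0.15153862535953522), 79.2064208984375)
top 0.025 433 [0.37811719 0.32322941 0.03363507] ((0.44869768619537354, 0.31537485122680664), (0.05184018239378929, 0.20474040508270264), 84.13439178466797)
scene 0.055 880 [0.45062006 0.31602137 0.06601112] ((0.4736946225166321, 0.3117489516735077), (0.03895818814635277, 0.162142813205719), 79.80049896240234)
scene 0.025 558 [0.37454856 0.33102683 0.03478873] ((0.461821585893631, 0.31511369347572327), (0.03820702061057091, 0.23768730461597443), 80.30120086669922)
top (array([4941,   21,   25,   62, 1372,  723,  132,  870,   73,  286,  498,
       1095,   17,   11,  158,  345,    0,    0,    0]), array([0.  , 0.01, 0.02, 0.03, 0.04, 0.05, 0.06, 0.07, 0.08, 0.09, 0.1 ,
       0.11, 0.12, 0.13, 0.14, 0.15, 0.16, 0.17, 0.18, 0.19]))
top 0.104 1416 [ 0.57207046 -0.01540803  0.1117822 ] ((0.5650733709335327, -0.03724588453769684), (0.22015395760536194, 0.09398617595434189), 69.88809204101562)
top 0.036 1472 [ 0.55064763 -0.00328413  0.0
[... 637 characters left out ...]
 ,
       0.11, 0.12, 0.13, 0.14, 0.15, 0.16, 0.17, 0.18, 0.19]))
scene 0.104 724 [ 0.56199311 -0.01107488  0.11256775] ((0.5640048384666443, -0.03300028294324875), (0.21428751945495605, 0.0944003015756607), 70.5128402709961)
scene 0.036 946 [0.52935176 0.01886379 0.04468299] ((0.5976216793060303, -0.1315816342830658), (0.21845778822898865, 0.5032038688659668), 9.355778694152832)
scene 0.07 502 [0.55996256 0.00564444 0.07649797] ((0.5748934149742126, 0.005512408912181854), (0.16091632843017578, 0.08670908212661743), 70.7383804321289)
scene 0.13 343 [ 0.53032444 -0.16705317  0.14841813] ((0.5303765535354614, -0.1735624074935913), (0.10005050152540207, 0.027819665148854256), 67.84823608398438)
```

View pics/top_c.png

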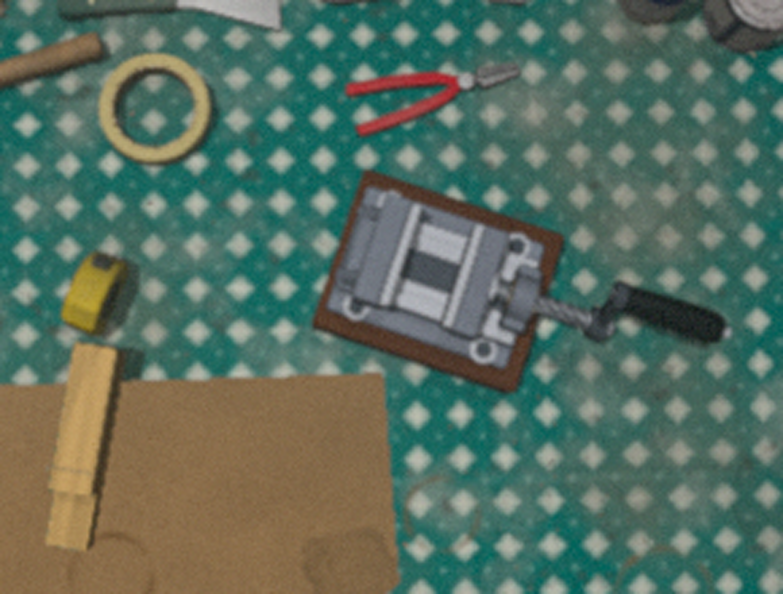

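View pics/sc_c.png

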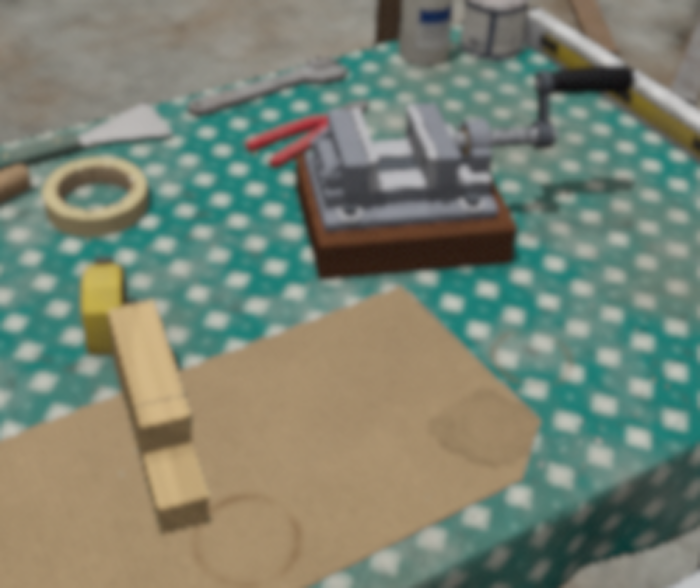

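Top view (crop): the vise is centred near crop (440,280), with its fixed jaw to the left and the handle to the right near (670,315). The timber is at (85,450), lap toward the robot, and the tape measure is just off its far end. The scene view shows the crank arm roughly up. I'll move in now.

The rows are not in the units I measure in: shifts go in shares of 0.6 m and turns go in shares of 4 rad. I convert before sending: 0.028 m / 0.6 = 0.0467, -0.025 m / 0.6 = -0.0417.

```bash
python3 -m pendant '[{"tx": 0.0467, "ty": -0.0417, "tz": -0.0033, "finger_gap": 0.085}, {"tx": 0.0467, "ty": -0.0417, "tz": -0.0033, "finger_gap": 0.085}, {"tx": 0.0467, "ty": -0.0417, "tz": -0.0033, "finger_gap": 0.085}, {"tx": 0.0467, "ty": -0.0417, "tz": -0.0033, "finger_gap": 0.085}, {"tx": 0.0467, "ty": -0.0417, "tz": -0.0033, "finger_gap": 0.085}, {"tx": 0.0467, "ty": -0.0417, "tz": -0.0033, "finger_gap": 0.085}, {"tx": 0.0467, "ty": -0.0417, "tz": -0.0033, "finger_gap": 0.085}, {"tx": 0.0467, "ty": -0.0417, "tz": -0.0033, "finger_gap": 0.085}, {"tx": 0.0467, "ty": -0.0417, "tz": -0.0033, "finger_gap": 0.085}, {"tx": 0.0467, "ty": -0.0417, "tz": -0.0033, "finger_gap": 0.085}, {"tx": 0.0467, "ty": -0.0417, "tz": -0.0033, "finger_gap": 0.085}, {"tx": 0.0467, "ty": -0.0417, "tz": -0.0033, "finger_gap": 0.085}, {"tx": 0.0467, "ty": -0.0417, "tz": -0.0033, "finger_gap": 0.085}, {"tx": 0.0467, "ty": -0.0417, "tz": -0.0033, "finger_gap": 0.085}]'
python3 -m pendant '[{"drz": -0.0313, "finger_gap": 0.085}, {"drz": -0.0313, "finger_gap": 0.085}, {"drz": -0.0313, "finger_gap": 0.085}, {"drz": -0.0313, "finger_gap": 0.085}, {"drz": -0.0313, "finger_gap": 0.085}, {"drz": -0.0313, "finger_gap": 0.085}, {"drz": -0.0313, "finger_gap": 0.085}, {"drz": -0.0313, "finger_gap": 0.085}, {"drz": -0.0313, "finger_gap": 0.085}, {"drz": -0.0313, "finger_gap": 0.085}, {"drz": -0.0313, "finger_gap": 0.085}, {"drz": -0.0313, "finger_gap": 0.085}, {"drz": -0.0313, "finger_gap": 0.085}, {"drz": -0.0313, "finger_gap": 0.085}, {"drz": -0.0313, "finger_gap": 0.085}, {"drz": -0.0313, "finger_gap": 0.085}, {"drz": -0.0313, "finger_gap": 0.085}, {"drz": -0.0313, "finger_gap": 0.085}, {"drz": -0.0313, "finger_gap": 0.085}, {"drz": -0.0313, "finger_gap": 0.085}]'
cat >> h.py <<'E'
def go(tgt,yaw_x=None):
    "print tool-frame delta to world target, and tool-z turn to bring tool x to yaw"
    o=observe();M=R.from_rotvec(o["orientation"]).as_matrix()
    yx=np.degrees(np.arctan2(M[1,0],M[0,0]))
    print("t",round(o["t"],2),"pos",o["eef_pos"].round(4),"yawx",yx.round(2),"tilt",M[2].round(4),"w",round(o["width"],4),"F",o["ft_force"].round(1))
    print("delta tool",(M.T@(np.array(tgt)-o["eef_pos"])).round(4), None if yaw_x is None else "rz %.4f"%(-np.radians((yaw_x-yx+180)%360-180)))
E
python3 -c "
from h import *
go([0.46,0.313,0.25],169.5)
print(observe()['joint_pos'].round(2))
c=get_image('wrist');np.save('w1.npy',c,allow_pickle=True);cv2.imwrite('pics/w1.png',c['image'])
print(c['origin'],c['attitude'])
"
```

```text
t: 2.07
eef_pos: [0.4543, -0.1517, 0.2848]
orientation: [3.109, 0.447, 0.001]
ft_force: [0.6, -0.9, -0.0]
width: 0.085
gripper_force: 0.0
t: 3.73
eef_pos: [0.4536, -0.1534, 0.2844]
orientation: [0.547, 3.093, -0.0]
ft_force: [-0.1, 0.3, 0.5]
width: 0.085
gripper_force: 0.0
t 3.73 pos [ 0.4536 -0.1534  0.2844] yawx 159.96 tilt [-3.e-04 -1.e-04 -1.e+00] w 0.085 F [-0.1  0.3  0.5]
delta tool [0.1538 0.4404 0.0343] rz -0.1665
[ 0.79  0.19 -0.64  1.87  0.13  1.12  1.32]
[ 0.38578773 -0.12938761  0.40263441] [2.36960454 1.66043244 0.24125186]
```

To row units: 0.0367 m / 0.6 = 0.0612, 0.0128 m / 0.6 = 0.0213, -0.083 rad / 4 = -0.0208.

```bash
python3 -m pendant '[{"tx": 0.0213, "ty": 0.0612, "tz": 0.0033, "finger_gap": 0.085}, {"tx": 0.0213, "ty": 0.0612, "tz": 0.0033, "finger_gap": 0.085}, {"tx": 0.0213, "ty": 0.0612, "tz": 0.0033, "finger_gap": 0.085}, {"tx": 0.0213, "ty": 0.0612, "tz": 0.0033, "finger_gap": 0.085}, {"tx": 0.0213, "ty": 0.0612, "tz": 0.0033, "finger_gap": 0.085}, {"tx": 0.0213, "ty": 0.0612, "tz": 0.0033, "finger_gap": 0.085}, {"tx": 0.0213, "ty": 0.0612, "tz": 0.0033, "finger_gap": 0.085}, {"tx": 0.0213, "ty": 0.0612, "tz": 0.0033, "finger_gap": 0.085}, {"tx": 0.0213, "ty": 0.0612, "tz": 0.0033, "finger_gap": 0.085}, {"tx": 0.0213, "ty": 0.0612, "tz": 0.0033, "finger_gap": 0.085}, {"tx": 0.0213, "ty": 0.0612, "tz": 0.0033, "finger_gap": 0.085}, {"tx": 0.0213, "ty": 0.0612, "tz": 0.0033, "finger_gap": 0.085}, {"drz": -0.0208, "finger_gap": 0.085}, {"drz": -0.0208, "finger_gap": 0.085}, {"finger_gap": 0.085}]'
python3 - <<'E'
from h import *
print(observe()['joint_pos'].round(2))
c=get_image('wrist');np.save('w2.npy',c,allow_pickle=True)
print(c["origin"],[(d['bbox'],d['p']) for d in search_frame('wrist','batten')[:2]])
P=cloud(c);im=c["image"].copy()
m=(P[...,2]>0.058)&(P[...,2]<0.075)&(abs(P[...,0]-.46)<.12)&(abs(P[...,1]-.31)<.08)
q=P[m];print(len(q),np.median(q[:,2]),cv2.minAreaRect(q[:,:2].astype(np.float32)))
# profile along estimated axis
d=np.array([np.cos(np.radians(169.5)),np.sin(np.radians(169.5))]);n=np.array([-d[1],d[0]])
a=q[:,:2]@d;b=q[:,:2]@n
print("along",np.percentile(a,[0,1,99,100]),"across",np.percentile(b,[1,99]))
for k in np.arange(a.min(),a.max(),.02):
    s=(a>=k)&(a<k+.02);print(k.round(3),s.sum(),np.percentile(b[s],[2,98]).round(4),np.median(q[s,2]).round(4))
im[m]=(0,0,255);cv2.imwrite("pics/w2.png",np.vstack([np.hstack([c["image"]])]))
go([0.46,0.313,0.069],169.5)
E
```

```text
t: 5.03
eef_pos: [0.4625, 0.3141, 0.2599]
orientation: [-0.293, -3.127, 0.0]
ft_force: [0.3, -0.1, -0.3]
width: 0.0854
gripper_force: 0.0
[-0.03  0.43 -0.87  1.71  0.35  1.17  0.39]
[0.3916741  0.32658889 0.3781788 ] [([234.1, 63.1, 269.9, 235.0], 0.68)]
4992 0.06643608650117713 ((0.4881625175476074, 0.31223708391189575), (0.05054096132516861, 0.18500658869743347), 86.01580810546875)
along [-0.51669594 -0.51188911 -0.33335026 -0.33236255] across [-0.42454662 -0.37443411]
-0.517 398 [-0.4266 -0.3928] 0.0644
-0.497 311 [-0.4279 -0.3963] 0.0621
-0.477 136 [-0.4111 -0.375 ] 0.0664
-0.457 572 [-0.4116 -0.3752] 0.0666
-0.437 601 [-0.4113 -0.3745] 0.0666
-0.417 637 [-0.411  -0.3748] 0.0666
-0.397 670 [-0.4108 -0.375 ] 0.0666
-0.377 732 [-0.4114 -0.3745] 0.0666
-0.357 747 [-0.4112 -0.3747] 0.0666
-0.337 188 [-0.411  -0.3747] 0.0664
t 5.13 pos [0.4632 0.3127 0.2601] yawx 168.85 tilt [ 2.e-04 -3.e-04 -1.e+00] w 0.085 F [-0.7 -0.9 -0.4]
delta tool [ 0.0031 -0.0002  0.1911] rz -0.0114
```

View pics/w2.png

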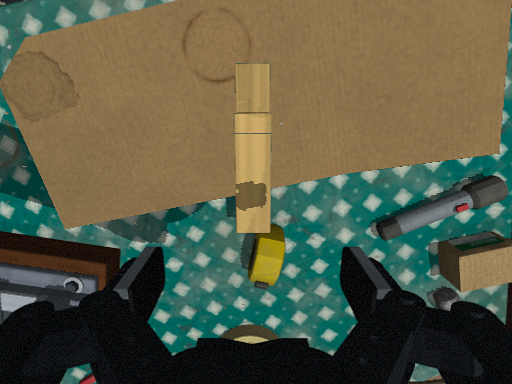

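The picture shows the timber at columns 235-270, rows 63-233, with the lap at the top and the tape measure just below its end near (268,255). The grip point works out at (0.450, 0.316), timber top at z 0.0665. I'll descend and close.

To row units: 0.03 m / 0.6 = 0.05, 0.001 m / 0.6 = 0.0017, -0.011 rad / 4 = -0.0028.

```bash
python3 -m pendant '[{"drz": -0.0028, "tx": 0.0233, "ty": 0.0017, "tz": 0.0333, "finger_gap": 0.085}, {"tz": 0.05, "finger_gap": 0.085}, {"tz": 0.05, "finger_gap": 0.085}, {"tz": 0.05, "finger_gap": 0.085}, {"tz": 0.05, "finger_gap": 0.085}, {"tz": 0.0417, "finger_gap": 0.085}, {"finger_gap": 0.085}, {"finger_gap": 0.085}]'; python3 -c "
from h import *
go([0.4497,0.3164,0.0695],169.5)"
```

```text
t: 5.8
eef_pos: [0.4493, 0.3157, 0.0949]
orientation: [-0.286, -3.127, 0.002]
ft_force: [-0.5, 0.6, 0.0]
width: 0.0851
gripper_force: 0.0
t 5.8 pos [0.4493 0.3157 0.0949] yawx 169.56 tilt [ 0.0015 -0.0016 -1.    ] w 0.0851 F [-0.5  0.6  0. ]
delta tool [-0.0003  0.0008  0.0254] rz 0.0011
```

To row units: 0.0125 m / 0.6 = 0.0208, 0.0007 m / 0.6 = 0.0012.

```bash
python3 -m pendant '[{"ty": 0.0012, "tz": 0.0208, "finger_gap": 0.085}, {"tz": 0.0208, "finger_gap": 0.085}, {"finger_gap": 0.03}, {"finger_gap": 0.03}, {"finger_gap": 0.03}, {"finger_gap": 0.03}, {"finger_gap": 0.03}, {"finger_gap": 0.03}]'; python3 -c "
from h import *
go([0.4497,0.3164,0.0695],169.5)"
```

```text
t: 6.47
eef_pos: [0.4499, 0.3175, 0.0711]
orientation: [0.281, 3.128, 0.001]
ft_force: [-1.1, -1.9, 7.3]
width: 0.037
gripper_force: 60.8
t 6.47 pos [0.4499 0.3175 0.0711] yawx 169.75 tilt [-1.1e-03  5.0e-04 -1.0e+00] w 0.037 F [-1.1 -1.9  7.3]
delta tool [ 0.     -0.0012  0.0016] rz 0.0043
```

```bash
python3 -m pendant '[{"tz": -0.0167, "finger_gap": 0.03}, {"tz": -0.0333, "finger_gap": 0.03}, {"tz": -0.05, "finger_gap": 0.03}, {"tz": -0.05, "finger_gap": 0.03}, {"tz": -0.05, "finger_gap": 0.03}, {"tz": -0.05, "finger_gap": 0.03}, {"tz": -0.05, "finger_gap": 0.03}, {"finger_gap": 0.03}]'
cat > v.py <<'E'
from h import *
cs={n:np.load(f,allow_pickle=True).item() for n,f in(("top","top.npy"),("scene","scene.npy"),("w1","w1.npy"))}
for n,c in cs.items():
    P=cloud(c).reshape(-1,3);P=P[np.isfinite(P).all(1)]
    P=P[(abs(P[:,0]-.5787)<.2)&(abs(P[:,1]+.0)<.25)]
    for ang in (70.,):
        y=np.array([np.cos(np.radians(ang)),np.sin(np.radians(ang))]);x=np.array([y[1],-y[0]])
        D=P[:,:2]-[.5787,-.0009];X=D@x;Y=D@y;Z=P[:,2]
        for nm,lo,hi,xr in(("jawtop",.108,.118,.05),("bed",.073,.081,.025)):
            s=(Z>lo)&(Z<hi)&(abs(X)<xr);h,e=np.histogram(Y[s],np.arange(-.1,.1,.004));print(n,nm,s.sum(),np.median(Z[s]).round(4),dict((round(a*1000),int(b)) for a,b in zip(e,h) if b))
        s=(Z>.108)&(Z<.118)&(Y>-.04)&(Y<.09)
        if s.sum()>50:
            print(" X ext",np.percentile(X[s],[0,1,99,100]).round(4),cv2.minAreaRect(P[s,:2].astype(np.float32)))
            for g in (s&(Y>.03),s&(Y<.02)):
                if g.sum()>50:print("  jaw",np.percentile(Y[g],[1,99]).round(4),np.percentile(X[g],[1,99]).round(4),cv2.minAreaRect(P[g,:2].astype(np.float32)))
        s=(Z>.125)&(Z<.2)
        if s.sum()>20:print(" handle X",np.percentile(X[s],[2,50,98]).round(4),"Y",np.percentile(Y[s],[2,98]).round(4),"Z",np.percentile(Z[s],[50,98]).round(4))
E
python3 v.py
```

```text
t: 7.13
eef_pos: [0.4508, 0.3196, 0.2566]
orientation: [0.279, 3.123, 0.009]
ft_force: [0.1, 1.1, -2.0]
width: 0.0366
gripper_force: 60.8
top jawtop 1256 0.1121 {-100: 1, -80: 12, -76: 25, -72: 24, -68: 24, -64: 22, -60: 19, -56: 1, -44: 17, -40: 68, -36: 68, -32: 70, -28: 75, -24: 73, -20: 64, -16: 68, -12: 37, 36: 43, 40: 72, 44: 60, 48: 78, 52: 68, 56: 71, 60: 75, 64: 59, 68: 16}
top bed 430 0.0758 {-60: 12, -56: 21, -52: 23, -48: 9, -12: 22, -8: 32, -4: 29, 0: 26, 4: 36, 8: 30, 12: 31, 16: 30, 20: 30, 24: 30, 28: 28, 32: 38, 36: 3}
 X ext [-0.0473 -0.0455  0.045   0.0465] ((0.5829372406005859, 0.012919798493385315), (0.10888528823852539, 0.09382462501525879), 70.39801025390625)
  jaw [0.0381 0.0689] [-0.0453  0.0449] ((0.5965459942817688, 0.04912931099534035), (0.031521402299404144, 0.0924963727593422), 70.28463745117188)
  jaw [-0.0396 -0.0103] [-0.0458  0.0451] ((0.5697441697120667, -0.02427937462925911), (0.029929501935839653, 0.09387189894914627), 70.06655883789062)
 handle X [0.0069 0.0185 0.0317] Y [-0.225 -0.132] Z [0.1521 0.1578]
scene jawtop 596 0.1129 {-80: 1, -76: 9, -
[... 1059 characters left out ...]
: 328, 52: 300, 56: 316, 60: 323, 64: 266, 68: 45}
w1 bed 1112 0.0767 {-80: 23, -56: 5, -52: 18, -48: 51, -44: 42, 8: 13, 12: 127, 16: 138, 20: 133, 24: 139, 28: 135, 32: 131, 36: 157}
 X ext [-0.0465 -0.0457  0.0455  0.0481] ((0.5846824049949646, 0.013162732124328613), (0.11050987243652344, 0.09455825388431549), 69.98638153076172)
  jaw [0.0368 0.0683] [-0.0457  0.0456] ((0.597728967666626, 0.0489736869931221), (0.03425014764070511, 0.09457341581583023), 70.07071685791016)
  jaw [-0.0398 -0.0109] [-0.0457  0.0452] ((0.5707486867904663, -0.024734582751989365), (0.02975490689277649, 0.09387185424566269), 69.98638153076172)
 handle X [0.0075 0.0148 0.0304] Y [-0.2238 -0.1323] Z [0.1533 0.1573]
```

View pics/w1.png

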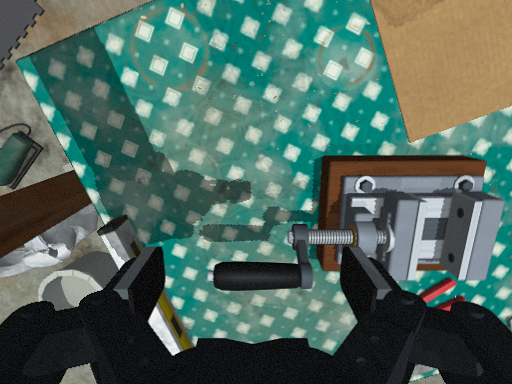

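The vise yaw is -20° and the gap runs Y -10 to +37.5 mm, so the opening is about 47.7 mm. The crank handle is at about X +16 mm, z 0.145. In w1 the handle is at (260,275), parallel to the screw. Next I'll carry the timber over the slot.

To row units: 0.085 rad / 4 = 0.0213.

```bash
python3 -m pendant '[{"drz": 0.0213, "finger_gap": 0.03}, {"drz": 0.0213, "finger_gap": 0.03}]'; python3 -c "
from h import *
go([0.5947,0.0080,0.22],160)"
```

```text
t: 7.3
eef_pos: [0.4495, 0.3171, 0.2508]
orientation: [0.551, 3.092, 0.0]
ft_force: [-0.6, -0.1, -1.8]
width: 0.0366
gripper_force: 60.8
t 7.3 pos [0.4495 0.3171 0.2508] yawx 159.8 tilt [-5.e-04  4.e-04 -1.e+00] w 0.0366 F [-0.6 -0.1 -1.8]
delta tool [-0.243  -0.2399  0.0308] rz -0.0035
```

To row units: -0.023 m / 0.6 = -0.0383, -0.022 m / 0.6 = -0.0367, -0.0035 rad / 4 = -0.0009.

```bash
python3 -m pendant '[{"tx": -0.02, "ty": -0.02, "finger_gap": 0.03}, {"tx": -0.035, "ty": -0.035, "finger_gap": 0.03}, {"tx": -0.0383, "ty": -0.0383, "finger_gap": 0.03}, {"tx": -0.0383, "ty": -0.0383, "finger_gap": 0.03}, {"tx": -0.0383, "ty": -0.0383, "finger_gap": 0.03}, {"tx": -0.0383, "ty": -0.0383, "finger_gap": 0.03}, {"tx": -0.0383, "ty": -0.0383, "finger_gap": 0.03}, {"tx": -0.0383, "ty": -0.0383, "finger_gap": 0.03}, {"tx": -0.0383, "ty": -0.0383, "tz": 0.0083, "finger_gap": 0.03}, {"tx": -0.0383, "ty": -0.0367, "tz": 0.0167, "finger_gap": 0.03}, {"drz": -0.0009, "tx": -0.0267, "ty": -0.0233, "tz": 0.0167, "finger_gap": 0.03}, {"tx": -0.0167, "ty": -0.0167, "tz": 0.0083, "finger_gap": 0.03}, {"finger_gap": 0.03}, {"finger_gap": 0.03}]'
python3 - <<'E'
from h import *
go([0.5947,0.0080,0.1451],160)
for n in("top","scene"):
    c=get_image(n);P=cloud(c).reshape(-1,3);P=P[np.isfinite(P).all(1)]
    y=np.array([np.cos(np.radians(70)),np.sin(np.radians(70))]);x=np.array([y[1],-y[0]])
    D=P[:,:2]-[.5787,-.0009];X=D@x;Y=D@y;Z=P[:,2]
    b=(abs(Y-.0138)<.022)&(abs(X)<.11)
    h,e=np.histogram(Z[b],np.arange(.1,.3,.01));print(n,dict((round(k*1000),int(v)) for k,v in zip(e,h) if v))
    m=b&(Z>.15)&(Z<.23)
    for lo,hi in((.207,.226),(.175,.192)):
        s=m&(Z>lo)&(Z<hi)
        if s.sum()>10:print(lo,s.sum(),"X",np.percentile(X[s],[2,98]).round(4),"Y",np.percentile(Y[s],[2,98]).round(4),"Z",np.median(Z[s]).round(4))
    cv2.imwrite(f"pics/{n}_over.png",cv2.resize(c["image"][90:260,220:440],None,fx=3,fy=3))
E
```

```text
t: 8.47
eef_pos: [0.5955, 0.009, 0.2198]
orientation: [-0.54, -3.093, -0.001]
ft_force: [-0.6, 0.1, -2.4]
width: 0.0361
gripper_force: 60.7
t 8.47 pos [0.5955 0.009  0.2198] yawx 160.18 tilt [ 1.7e-03  4.0e-04 -1.0e+00] w 0.0361 F [-0.6  0.1 -2.4]
delta tool [ 0.0003 -0.0012  0.0747] rz 0.0032
top {150: 13, 160: 7, 170: 45, 180: 412, 190: 12, 200: 14, 210: 339, 220: 1}
0.207 348 X [-0.0411 -0.0031] Y [-0.0041  0.0329] Z 0.2138
0.175 457 X [-0.0909 -0.0412] Y [-0.0043  0.0325] Z 0.1827
scene {150: 67, 160: 112, 170: 107, 180: 263, 190: 74, 200: 70, 210: 334, 220: 20, 230: 19, 240: 15, 250: 15, 260: 30, 270: 63, 280: 61}
0.207 369 X [-0.0434  0.0775] Y [-0.0039  0.0345] Z 0.2154
0.175 328 X [-0.0936  0.0501] Y [-0.0027  0.0347] Z 0.1839
```

View pics/scene_over.png

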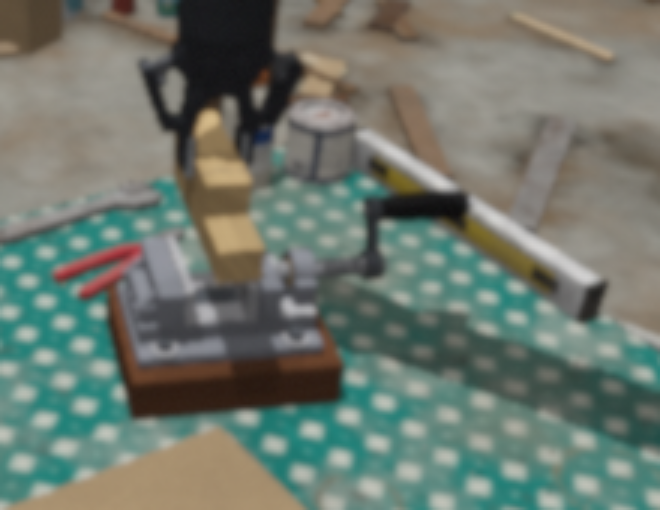

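The scene picture shows the timber held level and upright over the jaw gap (timber end near (235,240)), with the handle at (425,205). Next I'll lower it.

To row units: 0.015 m / 0.6 = 0.025, -0.001 m / 0.6 = -0.0017, 0.003 rad / 4 = 0.0008.

```bash
python3 -m pendant '[{"drz": 0.0008, "ty": -0.0017, "tz": 0.025, "finger_gap": 0.03}, {"tz": 0.025, "finger_gap": 0.03}, {"tz": 0.025, "finger_gap": 0.03}, {"tz": 0.0217, "finger_gap": 0.03}, {"tz": 0.0167, "finger_gap": 0.03}, {"tz": 0.0067, "finger_gap": 0.03}, {"finger_gap": 0.03}, {"finger_gap": 0.03}]'; python3 -c "
from h import *
go([0.5947,0.0080,0.1451],160)"
```

```text
t: 9.23
eef_pos: [0.5959, 0.0083, 0.1487]
orientation: [0.543, 3.094, 0.001]
ft_force: [0.7, -1.0, -2.5]
width: 0.0366
gripper_force: 60.8
t 9.23 pos [0.5959 0.0083 0.1487] yawx 160.07 tilt [-3.e-04  4.e-04 -1.e+00] w 0.0366 F [ 0.7 -1.  -2.5]
delta tool [ 0.001  -0.0007  0.0036] rz 0.0013
```

To row units: 0.0015 m / 0.6 = 0.0025, 0.001 m / 0.6 = 0.0017.

```bash
python3 -m pendant '[{"ty": -0.0008, "tz": 0.0025, "finger_gap": 0.03}, {"tz": 0.0025, "finger_gap": 0.03}, {"tz": 0.0017, "finger_gap": 0.03}, {"finger_gap": 0.03}, {"finger_gap": 0.03}]'
```

```text
t: 9.65
eef_pos: [0.5959, 0.0072, 0.1451]
orientation: [0.545, 3.093, -0.0]
ft_force: [-1.5, -0.9, 5.3]
width: 0.0368
gripper_force: 61.5
```

Bed contact. Next I'll release and rise.

To row units: -0.03 m / 0.6 = -0.05, -0.02 m / 0.6 = -0.0333.

```bash
python3 -m pendant '[{"finger_gap": 0.06}, {"finger_gap": 0.085}, {"finger_gap": 0.085}, {"finger_gap": 0.085}, {"finger_gap": 0.085}, {"finger_gap": 0.085}, {"tz": -0.0167, "finger_gap": 0.085}, {"tz": -0.05, "finger_gap": 0.085}, {"tz": -0.05, "finger_gap": 0.085}, {"tz": -0.05, "finger_gap": 0.085}, {"tz": -0.05, "finger_gap": 0.085}, {"tz": -0.0333, "finger_gap": 0.085}, {"finger_gap": 0.085}]'
cat > b.py <<'E'
from h import *
def vf(P):
    y=np.array([np.cos(np.radians(70)),np.sin(np.radians(70))]);x=np.array([y[1],-y[0]])
    D=P[:,:2]-[.5787,-.0009];return D@x,D@y,P[:,2]
def look(n,png=None):
    c=get_image(n);P=cloud(c).reshape(-1,3);P=P[np.isfinite(P).all(1)];X,Y,Z=vf(P)
    for lo,hi in((.13,.15),(.10,.1155)):
        s=(abs(Y-.0138)<.03)&(abs(X)<.11)&(Z>lo)&(Z<hi)
        if s.sum()>10:
            t=P[s,:2].astype(np.float32);print(n,lo,s.sum(),"X",np.percentile(X[s],[2,98]).round(4),"Y",np.percentile(Y[s],[2,98]).round(4),"Z",np.median(Z[s]).round(4),cv2.minAreaRect(t)[1:])
    s=(Y<-.12)&(Y>-.26)&(abs(X)<.09)&(Z>.09)&(Z<.2)
    if s.sum()>10:print(n,"handle",s.sum(),"X",np.percentile(X[s],[2,50,98]).round(4),"Y",np.percentile(Y[s],[1,99]).round(4),"Z",np.percentile(Z[s],[50,98]).round(4))
    if png:cv2.imwrite(png,c["image"])
E
python3 -c "
from b import *
look('top');look('scene');look('wrist','pics/w3.png')
go([.5,-.15,.25],160)
for n in('top','scene','wrist'):print([(d['bbox'],d['p']) for d in search_frame(n,'knob')[:1]])
"
```

```text
t: 10.73
eef_pos: [0.5973, 0.0082, 0.3001]
orientation: [0.543, 3.087, 0.002]
ft_force: [0.0, -0.0, -0.3]
width: 0.085
gripper_force: 0.0
top 0.13 553 X [-0.0397  0.029 ] Y [-0.0063  0.0305] Z 0.1391 ((0.038089677691459656, 0.07602831721305847), 69.8169937133789)
top 0.1 596 X [-0.0888  0.0338] Y [-0.0152  0.0431] Z 0.1088 ((0.059614572674036026, 0.13185235857963562), 69.64482879638672)
scene 0.13 448 X [-0.0422  0.0852] Y [-0.0056  0.0315] Z 0.1399 ((0.03891746699810028, 0.13354836404323578), 69.63876342773438)
scene 0.1 394 X [-0.0917  0.063 ] Y [-0.0144  0.0429] Z 0.1088 ((0.05944428592920303, 0.171935573220253), 69.94195556640625)
scene handle 465 X [-0.0145  0.0086  0.0241] Y [-0.2228 -0.122 ] Z [0.1448 0.1565]
wrist 0.13 5254 X [-0.0376  0.0877] Y [-0.0058  0.0305] Z 0.1406 ((0.03807345777750015, 0.12986993789672852), 70.03472900390625)
wrist 0.1 3400 X [-0.0877  0.0396] Y [-0.0155  0.043 ] Z 0.1096 ((0.05998041853308678, 0.13412579894065857), 69.96885681152344)
wrist handle 3658 X [-0.0097  0.0153  0.0317] Y [-0.2142 -0.122 ] Z [0.1523 0.1575]
t 10.88 pos [0.5952 0.0072 0.2944] yawx 160.05 tilt [-3.e-04 -3.e-04 -1.e+00] w 0.0851 F [-0.1 -0.  -0.6]
delta tool [ 0.0359 -0.1803  0.0444] rz 0.0008
[]
[([324.9, 152.7, 381.4, 183.8], 0.91)]
[([3.3, 148.4, 197.3, 210.5], 0.73)]
```

The timber stands on the bed: top at 0.140, aligned to the jaws, middle at X about 0. Next I'll hover over the crank handle with the fingers turned to close across it.

To row units: -0.033 m / 0.6 = -0.055, -0.003 m / 0.6 = -0.005, 0.125 rad / 4 = 0.0313.

```bash
python3 -m pendant '[{"ty": -0.055, "finger_gap": 0.085}, {"ty": -0.055, "finger_gap": 0.085}, {"ty": -0.055, "finger_gap": 0.085}, {"ty": -0.055, "finger_gap": 0.085}, {"ty": -0.055, "finger_gap": 0.085}, {"tx": -0.005, "ty": -0.055, "finger_gap": 0.085}, {"drz": 0.0313, "finger_gap": 0.085}, {"drz": 0.0313, "finger_gap": 0.085}, {"drz": 0.0313, "finger_gap": 0.085}, {"drz": 0.0313, "finger_gap": 0.085}, {"drz": 0.0313, "finger_gap": 0.085}, {"drz": 0.0313, "finger_gap": 0.085}, {"drz": 0.0313, "finger_gap": 0.085}, {"drz": 0.0313, "finger_gap": 0.085}, {"drz": 0.0313, "finger_gap": 0.085}, {"drz": 0.0313, "finger_gap": 0.085}, {"drz": 0.0313, "finger_gap": 0.085}, {"drz": 0.0313, "finger_gap": 0.085}, {"drz": 0.0175, "finger_gap": 0.085}, {"finger_gap": 0.085}]'
python3 - <<'E'
from b import *
go([.5304,-.1803,.15],70)
c=get_image('wrist');np.save('w4.npy',c,allow_pickle=True);cv2.imwrite('pics/w4.png',c['image'])
for nm,c in(("w4",c),("w1",np.load("w1.npy",allow_pickle=True).item()),("top",np.load("top.npy",allow_pickle=True).item())):
    P=cloud(c).reshape(-1,3);P=P[np.isfinite(P).all(1)];X,Y,Z=vf(P)
    s=(Y<-.11)&(Y>-.26)&(abs(X-.016)<.03)&(Z>.125)&(Z<.17)
    for k in np.arange(-.23,-.11,.01):
        t=s&(Y>=k)&(Y<k+.01)
        if t.sum()>8:print(nm,k.round(3),t.sum(),"X",np.percentile(X[t],[2,98]).round(4),"Ztop",np.percentile(Z[t],95).round(4))
print(observe()['joint_pos'].round(2))
E
```

```text
t: 12.7
eef_pos: [0.5304, -0.1796, 0.2934]
orientation: [-2.573, -1.8, 0.002]
ft_force: [0.4, 0.3, -0.1]
width: 0.0849
gripper_force: 0.0
t 12.7 pos [ 0.5304 -0.1796  0.2934] yawx 69.93 tilt [-1.0e-04 -1.7e-03 -1.0e+00] w 0.0849 F [ 0.4  0.3 -0.1]
delta tool [-0.0006  0.0005  0.1434] rz -0.0013
w4 -0.23 104 X [0.0107 0.0313] Ztop 0.1553
w4 -0.22 269 X [0.0088 0.0352] Ztop 0.1574
w4 -0.21 296 X [0.0089 0.0349] Ztop 0.1576
w4 -0.2 309 X [0.009  0.0347] Ztop 0.1576
w4 -0.19 318 X [0.0091 0.0346] Ztop 0.1573
w4 -0.18 325 X [0.0091 0.0344] Ztop 0.1569
w4 -0.17 318 X [0.0101 0.0343] Ztop 0.1564
w4 -0.16 311 X [0.0102 0.0331] Ztop 0.156
w4 -0.15 308 X [0.0102 0.0329] Ztop 0.1556
w4 -0.14 399 X [0.0052 0.0336] Ztop 0.1561
w4 -0.13 9 X [0.0182 0.0249] Ztop 0.1451
w1 -0.23 143 X [0.0098 0.0285] Ztop 0.1549
w1 -0.22 293 X [0.0078 0.0302] Ztop 0.157
w1 -0.21 319 X [0.0076 0.0326] Ztop 0.1574
w1 -0.2 290 X [0.0077 0.0321] Ztop 0.1573
w1 -0.19 307 X [0.008 0.03 ] Ztop 0.157
w1 -0.18 297 X [0.0083 0.0312] Ztop 0.1566
w1 -0.17 269 X [0.0087 0.0297] Ztop 0.1562
w1 -0.16 274 X [0.0091 0.0299] Ztop 0.1557
w1 -0.15 280 X [0.0091 0.0302] Ztop 0.1552
w1 -0.14 362 X [0.0048 0.0296] Ztop 0.1558
top -0.23 27 X [0.0102 0.03  ] Ztop 0.155
top -0.22 49 X [0.0085 0.0318] Ztop 0.1568
top -0.21 55 X [0.0083 0.0329] Ztop 0.1567
top -0.2 51 X [0.0091 0.0318] Ztop 0.1582
top -0.19 56 X [0.0074 0.0312] Ztop 0.1572
top -0.18 59 X [0.007  0.0329] Ztop 0.1564
top -0.17 51 X [0.0076 0.031 ] Ztop 0.156
top -0.16 49 X [0.0086 0.0302] Ztop 0.1547
top -0.15 51 X [0.0085 0.03  ] Ztop 0.1548
top -0.14 73 X [0.004  0.0311] Ztop 0.1554
[ 0.59  0.31 -0.44  1.68  0.14  1.18 -0.23]
```

View pics/w4.png

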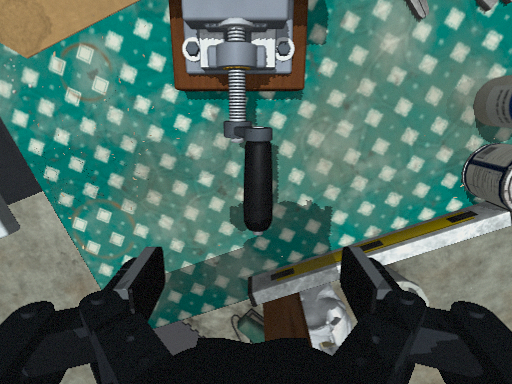

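The picture shows the handle at columns 245-272, rows 135-230, clear of the spirit level at lower right. Next I'll check the screw axis and the clearance of the sweep.

Run:
```python
from b import *
for f in("w4.npy","w1.npy","top.npy"):
    c=np.load(f,allow_pickle=True).item()
    P=cloud(c).reshape(-1,3);P=P[np.isfinite(P).all(1)];X,Y,Z=vf(P)
    s=(Y<-.095)&(Y>-.118)&(abs(X)<.02)&(Z>.08)&(Z<.12)
    print(f,"screw X",np.percentile(X[s],[2,98]).round(4),"Ztop",np.percentile(Z[s],95).round(4),s.sum())
    s=(Y<-.12)&(Y>-.15)&(abs(X)<.03)&(Z>.08)&(Z<.13);print(" arm Y",np.percentile(Y[s],[2,98]).round(4),"X",np.percentile(X[s],[2,98]).round(4))
    s=(Y<-.13)&(Y>-.27)&(abs(X)<.15)&(Z>.015)&((abs(X-.02)>.03)|(Z<.08))
    print(" obst",s.sum(),np.c_[X[s],Y[s],Z[s]].min(0).round(3) if s.any() else "",np.c_[X[s],Y[s],Z[s]].max(0).round(3) if s.any() else "")
x=np.array([.9397,-.342]);y=np.array([.342,.9397])
t=np.array([.5787,-.0009])+.0208*x-.196*y;print(t)
go([*t,.1495],70)
```

```text
w4.npy screw X [-0.0063  0.0094] Ztop 0.1067 419
 arm Y [-0.1473 -0.1207] X [-0.0118  0.0143]
 obst 25394 [-0.058 -0.198  0.101] [ 0.092 -0.13   0.363]
w1.npy screw X [-0.0075  0.008 ] Ztop 0.1064 332
 arm Y [-0.1479 -0.1209] X [-0.0129  0.0133]
 obst 31140 [-0.086 -0.261  0.093] [-0.01  -0.13   0.357]
top.npy screw X [-0.0083  0.0074] Ztop 0.1072 74
 arm Y [-0.1489 -0.1215] X [-0.0139  0.0135]
 obst 19 [-0.014 -0.145  0.096] [-0.01 -0.13  0.11]
[ 0.53121376 -0.1921948 ]
t 12.75 pos [ 0.5305 -0.1796  0.2935] yawx 70.2 tilt [-1.0e-04 -1.5e-03 -1.0e+00] w 0.0852 F [-0.8  0.2 -1.2]
delta tool [-0.0116  0.0052  0.144 ] rz 0.0034
```

The rows are not in the units I measure in: shifts go in shares of 0.6 m and turns go in shares of 4 rad. I convert before sending: 0.03 m / 0.6 = 0.05, 0.02 m / 0.6 = 0.0333, 0.0035 rad / 4 = 0.0009.

```bash
python3 -m pendant '[{"drz": 0.0009, "tx": -0.0292, "ty": 0.0083, "tz": 0.0333, "finger_gap": 0.085}, {"tz": 0.05, "finger_gap": 0.085}, {"tz": 0.05, "finger_gap": 0.085}, {"tz": 0.05, "finger_gap": 0.085}, {"tz": 0.04, "finger_gap": 0.085}, {"tz": 0.0167, "finger_gap": 0.085}, {"finger_gap": 0.085}, {"finger_gap": 0.085}]'
python3 -m pendant '[{"finger_gap": 0.015}, {"finger_gap": 0.015}, {"finger_gap": 0.015}, {"finger_gap": 0.015}, {"finger_gap": 0.015}, {"finger_gap": 0.015}, {"finger_gap": 0.015}, {"finger_gap": 0.015}]'
cat > k.py <<'E'
from b import *
o=observe();X,Y,Z=vf(o["eef_pos"][None]);g=Z[0]-.006-.097
print("t",round(o["t"],2),"vise x,y",X.round(4),Y.round(4),"zrel",g.round(4),"r",np.hypot(X,g).round(4),"phi",np.arctan2(X,g).round(3),"F",o["ft_force"].round(1),"w",round(o["width"],4),o["gripper_force"])
E
python3 k.py
```

```text
t: 13.42
eef_pos: [0.5297, -0.1979, 0.1505]
orientation: [-2.573, -1.801, 0.0]
ft_force: [0.5, -0.2, 1.0]
width: 0.085
gripper_force: 0.0
t: 14.08
eef_pos: [0.5298, -0.1982, 0.1508]
orientation: [2.575, 1.799, 0.001]
ft_force: [-0.2, -0.0, 3.9]
width: 0.0244
gripper_force: 58.6
t 14.08 vise x,y [0.0215] [-0.2021] zrel 0.0478 r [0.0524] phi [0.423] F [-0.2 -0.   3.9] w 0.0244 58.616564869880676
```

To row units: 0.0156 m / 0.6 = 0.026, 0.0003 m / 0.6 = 0.0005.

```bash
python3 -m pendant '[{"tx": 0.0005, "ty": 0.0218, "tz": 0.0142, "finger_gap": 0.015}, {"tx": 0.0005, "ty": 0.0163, "tz": 0.0203, "finger_gap": 0.015}, {"tx": 0.0005, "ty": 0.0093, "tz": 0.0243, "finger_gap": 0.015}, {"tx": 0.0005, "ty": 0.0013, "tz": 0.026, "finger_gap": 0.015}, {"tx": 0.0005, "ty": -0.0068, "tz": 0.0252, "finger_gap": 0.015}]'; python3 k.py; python3 -m pendant '[{"finger_gap": 0.015}, {"finger_gap": 0.015}]'; python3 k.py
```

```text
t: 14.5
eef_pos: [0.5532, -0.2049, 0.0833]
orientation: [-2.574, -1.799, 0.002]
ft_force: [-7.5, 3.5, 9.2]
width: 0.0242
gripper_force: 60.0
t 14.5 vise x,y [0.0458] [-0.2004] zrel -0.0197 r [0.0499] phi [1.977] F [-7.5  3.5  9.2] w 0.0242 60.0337278842926
t: 14.67
eef_pos: [0.5523, -0.2047, 0.0827]
orientation: [-2.572, -1.798, 0.003]
ft_force: [-1.6, 1.1, -4.1]
width: 0.0241
gripper_force: 59.2
t 14.67 vise x,y [0.0448] [-0.2005] zrel -0.0203 r [0.0492] phi [1.995] F [-1.6  1.1 -4.1] w 0.0241 59.24075424671173
```

Works cleanly with low forces. Next, the other fifteen rows to finish this turn, plus five more.

To row units: -0.0156 m / 0.6 = -0.026, -0.0151 m / 0.6 = -0.0252.

```bash
python3 -m pendant '[{"tx": 0.0005, "ty": -0.0142, "tz": 0.0218, "finger_gap": 0.015}, {"tx": 0.0005, "ty": -0.0203, "tz": 0.0163, "finger_gap": 0.015}, {"tx": 0.0005, "ty": -0.0243, "tz": 0.0093, "finger_gap": 0.015}, {"tx": 0.0005, "ty": -0.026, "tz": 0.0013, "finger_gap": 0.015}, {"tx": 0.0005, "ty": -0.0252, "tz": -0.0068, "finger_gap": 0.015}, {"tx": 0.0005, "ty": -0.0218, "tz": -0.0142, "finger_gap": 0.015}, {"tx": 0.0005, "ty": -0.0163, "tz": -0.0203, "finger_gap": 0.015}, {"tx": 0.0005, "ty": -0.0093, "tz": -0.0243, "finger_gap": 0.015}, {"tx": 0.0005, "ty": -0.0013, "tz": -0.026, "finger_gap": 0.015}, {"tx": 0.0005, "ty": 0.0068, "tz": -0.0252, "finger_gap": 0.015}, {"tx": 0.0005, "ty": 0.0142, "tz": -0.0218, "finger_gap": 0.015}, {"tx": 0.0005, "ty": 0.0203, "tz": -0.0163, "finger_gap": 0.015}, {"tx": 0.0005, "ty": 0.0243, "tz": -0.0093, "finger_gap": 0.015}, {"tx": 0.0005, "ty": 0.026, "tz": -0.0013, "finger_gap": 0.015}, {"tx": 0.0005, "ty": 0.0252, "tz": 0.0068, "finger_gap": 0.015}]'; python3 k.py
```

```text
t: 15.92
eef_pos: [0.5313, -0.1923, 0.1516]
orientation: [-2.575, -1.799, 0.002]
ft_force: [-5.7, 3.0, -2.7]
width: 0.024
gripper_force: 60.8
t 15.92 vise x,y [0.0209] [-0.1961] zrel 0.0486 r [0.0529] phi [0.406] F [-5.7  3.  -2.7] w 0.024 60.8169150352478
```

To row units: 0.0156 m / 0.6 = 0.026, 0.0151 m / 0.6 = 0.0252.

```bash
python3 -m pendant '[{"tx": 0.0005, "ty": 0.0218, "tz": 0.0142, "finger_gap": 0.015}, {"tx": 0.0005, "ty": 0.0163, "tz": 0.0203, "finger_gap": 0.015}, {"tx": 0.0005, "ty": 0.0093, "tz": 0.0243, "finger_gap": 0.015}, {"tx": 0.0005, "ty": 0.0013, "tz": 0.026, "finger_gap": 0.015}, {"tx": 0.0005, "ty": -0.0068, "tz": 0.0252, "finger_gap": 0.015}, {"tx": 0.0005, "ty": -0.0142, "tz": 0.0218, "finger_gap": 0.015}, {"tx": 0.0005, "ty": -0.0203, "tz": 0.0163, "finger_gap": 0.015}, {"tx": 0.0005, "ty": -0.0243, "tz": 0.0093, "finger_gap": 0.015}]'; python3 k.py; python3 -m pendant '[{"finger_gap": 0.015}]'; python3 k.py; python3 -c "
from b import *
look('top')"
```

```text
t: 16.58
eef_pos: [0.5246, -0.1872, 0.0569]
orientation: [2.573, 1.797, 0.004]
ft_force: [2.8, -2.2, 8.5]
width: 0.0239
gripper_force: 61.8
t 16.58 vise x,y [0.0129] [-0.1936] zrel -0.0461 r [0.0479] phi [2.869] F [ 2.8 -2.2  8.5] w 0.0239 61.8483567237854
t: 16.67
eef_pos: [0.5219, -0.1863, 0.0565]
orientation: [2.575, 1.799, -0.0]
ft_force: [-4.0, 1.8, 1.2]
width: 0.0241
gripper_force: 61.5
t 16.67 vise x,y [0.01] [-0.1936] zrel -0.0465 r [0.0476] phi [2.93] F [-4.   1.8  1.2] w 0.0241 61.45711362361908
top 0.13 1012 X [-0.0385  0.087 ] Y [-0.0009  0.0355] Z 0.1392 ((0.03783969581127167, 0.13062818348407745), 69.93849182128906)
top 0.1 709 X [-0.0887  0.0405] Y [-0.0155  0.0425] Z 0.1097 ((0.05952833965420723, 0.13658174872398376), 69.7975082397461)
top handle 523 X [-0.0528 -0.014   0.0704] Y [-0.2055 -0.1202] Z [0.1297 0.1971]
```

The jaw is already pushing the timber toward the fixed jaw, with about 1.3 rad left to bite.

To row units: -0.0156 m / 0.6 = -0.026, -0.0151 m / 0.6 = -0.0252.

```bash
python3 -m pendant '[{"tx": 0.0005, "ty": -0.026, "tz": 0.0013, "finger_gap": 0.015}, {"tx": 0.0005, "ty": -0.0252, "tz": -0.0068, "finger_gap": 0.015}, {"tx": 0.0005, "ty": -0.0218, "tz": -0.0142, "finger_gap": 0.015}, {"finger_gap": 0.015}]'; python3 k.py; python3 -m pendant '[{"tx": 0.0005, "ty": -0.0163, "tz": -0.0203, "finger_gap": 0.015}, {"finger_gap": 0.015}]'; python3 k.py
```

```text
t: 17.05
eef_pos: [0.4815, -0.1706, 0.069]
orientation: [2.574, 1.799, 0.0]
ft_force: [-2.3, 2.8, -0.7]
width: 0.024
gripper_force: 61.0
t 17.05 vise x,y [-0.0333] [-0.1928] zrel -0.034 r [0.0476] phi [-2.367] F [-2.3  2.8 -0.7] w 0.024 60.95610201358795
t: 17.22
eef_pos: [0.4726, -0.1671, 0.0809]
orientation: [2.575, 1.799, -0.001]
ft_force: [-3.0, 1.3, -0.5]
width: 0.0243
gripper_force: 61.1
t 17.22 vise x,y [-0.0428] [-0.1925] zrel -0.0221 r [0.0482] phi [-2.047] F [-3.   1.3 -0.5] w 0.0243 61.063270568847656
```

To row units: -0.0146 m / 0.6 = -0.0243, -0.0056 m / 0.6 = -0.0093.

```bash
python3 -m pendant '[{"tx": 0.0005, "ty": -0.0093, "tz": -0.0243, "finger_gap": 0.015}, {"finger_gap": 0.015}]'; python3 k.py; python3 -m pendant '[{"tx": 0.0005, "ty": -0.0013, "tz": -0.026, "finger_gap": 0.015}, {"finger_gap": 0.015}]'; python3 k.py
```

```text
t: 17.38
eef_pos: [0.4675, -0.1651, 0.0951]
orientation: [-2.575, -1.799, 0.001]
ft_force: [-3.5, 1.3, -4.0]
width: 0.0241
gripper_force: 60.7
t 17.38 vise x,y [-0.0483] [-0.1923] zrel -0.0079 r [0.049] phi [-1.733] F [-3.5  1.3 -4. ] w 0.0241 60.74136972427368
t: 17.55
eef_pos: [0.4667, -0.1647, 0.1101]
orientation: [-2.575, -1.798, 0.002]
ft_force: [-3.7, -0.1, -7.9]
width: 0.0241
gripper_force: 60.8
t 17.55 vise x,y [-0.0492] [-0.1922] zrel 0.0071 r [0.0498] phi [-1.428] F [-3.7 -0.1 -7.9] w 0.0241 60.79252302646637
```

Biting now. Three more rows.

To row units: -0.0151 m / 0.6 = -0.0252, 0.0041 m / 0.6 = 0.0068.

```bash
python3 -m pendant '[{"tx": 0.0005, "ty": 0.0068, "tz": -0.0252, "finger_gap": 0.015}, {"finger_gap": 0.015}]'; python3 k.py; python3 -m pendant '[{"tx": 0.0003, "ty": 0.0142, "tz": -0.0218, "finger_gap": 0.015}, {"finger_gap": 0.015}]'; python3 k.py
```

```text
t: 17.72
eef_pos: [0.4701, -0.1658, 0.1244]
orientation: [-2.574, -1.798, 0.004]
ft_force: [-4.8, -0.0, -11.0]
width: 0.0243
gripper_force: 61.1
t 17.72 vise x,y [-0.0456] [-0.1921] zrel 0.0214 r [0.0504] phi [-1.132] F [ -4.8  -0.  -11. ] w 0.0243 61.13813817501068
t: 17.88
eef_pos: [0.4768, -0.1683, 0.1363]
orientation: [-2.571, -1.796, 0.008]
ft_force: [-9.2, 0.8, -14.3]
width: 0.0242
gripper_force: 61.3
t 17.88 vise x,y [-0.0385] [-0.1921] zrel 0.0333 r [0.0509] phi [-0.858] F [ -9.2   0.8 -14.3] w 0.0242 61.314300298690796
```

```bash
python3 -m pendant '[{"tx": 0.0003, "ty": 0.0203, "tz": -0.0163, "finger_gap": 0.015}, {"finger_gap": 0.015}]'; python3 k.py; python3 -m pendant '[{"tx": 0.0003, "ty": 0.0243, "tz": -0.0093, "finger_gap": 0.015}, {"finger_gap": 0.015}]'; python3 k.py
```

```text
t: 18.05
eef_pos: [0.4853, -0.1714, 0.1446]
orientation: [-2.566, -1.794, 0.016]
ft_force: [-16.6, 1.8, -11.3]
width: 0.0238
gripper_force: 61.9
t 18.05 vise x,y [-0.0295] [-0.1921] zrel 0.0416 r [0.051] phi [-0.616] F [-16.6   1.8 -11.3] w 0.0238 61.92633032798767
t: 18.22
eef_pos: [0.4959, -0.1753, 0.1499]
orientation: [-2.562, -1.791, 0.025]
ft_force: [-29.3, 7.2, 6.6]
width: 0.0239
gripper_force: 64.2
t 18.22 vise x,y [-0.0182] [-0.1923] zrel 0.0469 r [0.0503] phi [-0.37] F [-29.3   7.2   6.6] w 0.0239 64.15058970451355
```

About 28 N at the handle: tight. Next I'll let go, rise and check.

To row units: -0.03 m / 0.6 = -0.05, -0.02 m / 0.6 = -0.0333.

```bash
python3 -m pendant '[{"ty": -0.0033, "finger_gap": 0.085}, {"finger_gap": 0.085}, {"finger_gap": 0.085}, {"finger_gap": 0.085}, {"finger_gap": 0.085}, {"finger_gap": 0.085}, {"tz": -0.0333, "finger_gap": 0.085}, {"tz": -0.05, "finger_gap": 0.085}, {"tz": -0.05, "finger_gap": 0.085}, {"tz": -0.05, "finger_gap": 0.085}, {"tz": -0.05, "finger_gap": 0.085}, {"tx": -0.05, "finger_gap": 0.085}, {"tx": -0.05, "finger_gap": 0.085}, {"finger_gap": 0.085}]'
python3 -c "
from b import *
go([.5,-.2,.25],70)
look('top','pics/topf.png');look('scene');look('wrist')
for l in('pliers','tape_measure','masking_tape'):print(l,search_frame('top',l)[:1])
c=cv2.imread('pics/topf.png');cv2.imwrite('pics/topfc.png',cv2.resize(c[100:320,150:440],None,fx=2.7,fy=2.7))"
```

```text
t: 19.38
eef_pos: [0.481, -0.2392, 0.2947]
orientation: [2.577, 1.788, -0.001]
ft_force: [-0.0, -0.9, -0.8]
width: 0.0847
gripper_force: 0.0
t 19.38 pos [ 0.481  -0.2392  0.2947] yawx 69.5 tilt [-0.0037  0.0039 -1.    ] w 0.0847 F [-0.  -0.9 -0.8]
delta tool [0.0435 0.0039 0.0446] rz -0.0087
top 0.13 1014 X [-0.0386  0.0864] Y [0.0003 0.0369] Z 0.1391 ((0.038015689700841904, 0.1303093433380127), 70.05859375)
top 0.1 748 X [-0.0882  0.0432] Y [-0.0154  0.0426] Z 0.1095 ((0.05960961431264877, 0.17784824967384338), 69.60475158691406)
top handle 162 X [-0.0493 -0.0119  0.0119] Y [-0.2016 -0.1204] Z [0.1007 0.112 ]
scene 0.13 442 X [-0.042   0.0839] Y [0.0014 0.038 ] Z 0.1399 ((0.03853558748960495, 0.13106437027454376), 70.07543182373047)
scene 0.1 411 X [-0.0912  0.0625] Y [-0.0151  0.0429] Z 0.1091 ((0.05981243774294853, 0.18046405911445618), 69.158203125)
scene handle 76 X [-0.0512 -0.0165  0.0003] Y [-0.2027 -0.1207] Z [0.0986 0.112 ]
wrist handle 1121 X [-0.0472 -0.007   0.0144] Y [-0.2077 -0.1204] Z [0.1021 0.1122]
pliers [{'bbox': [275.8, 120.6, 343.2, 148.1], 'p': 0.58}]
tape_measure [{'bbox': [171.4, 193.6, 198.2, 224.0], 'p': 0.93}]
masking_tape [{'bbox': [184.8, 119.1, 228.8, 165.0], 'p': 0.9}]
```

View pics/topfc.png

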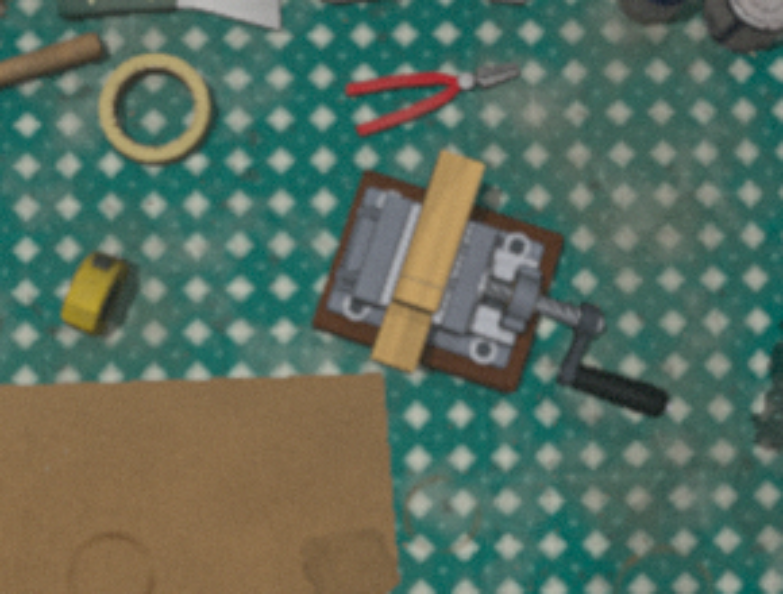

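The timber is seated at crop (430,260), and the bystanders haven't moved. The handle at (620,390) is lower than where I let go, so I'll measure how far it ran back.

Run:
```python
from b import *
for n in("top","scene","wrist"):
    c=get_image(n);P=cloud(c).reshape(-1,3);P=P[np.isfinite(P).all(1)];X,Y,Z=vf(P)
    s=(Y<-.155)&(Y>-.2)&(abs(X)<.08)&(Z>.03)&(Z<.17)
    print(n,s.sum(),"X",np.percentile(X[s],[2,50,98]).round(4),"Z",np.percentile(Z[s],[2,50,98]).round(4))
```

```text
top 229 X [-0.0569 -0.0451 -0.0315] Z [0.0774 0.0863 0.0909]
scene 163 X [-0.0604 -0.0556 -0.0407] Z [0.0663 0.0842 0.091 ]
wrist 1127 X [-0.0554 -0.0424 -0.0308] Z [0.0799 0.0881 0.091 ]
```

The handle ran back to φ≈-2.0, about where the bite began: the stored wind-up unwound once released. I'll regrip, tighten, ease off slowly to zero hand force, then release.

```bash
python3 -c "
from h import *
go([.4712,-.1677,.0845],70)"
```

```text
t 19.83 pos [ 0.4824 -0.2319  0.2936] yawx 69.97 tilt [ 2.e-04  2.e-04 -1.e+00] w 0.0852 F [0.5 0.3 0.4]
delta tool [ 0.0565 -0.0325  0.2091] rz -0.0005
```

To row units: 0.035 m / 0.6 = 0.0583, 0.03 m / 0.6 = 0.05.

```bash
python3 -m pendant '[{"tx": 0.0467, "ty": -0.0267, "finger_gap": 0.085}, {"tx": 0.0475, "ty": -0.0275, "finger_gap": 0.085}, {"tz": 0.05, "finger_gap": 0.085}, {"tz": 0.0583, "finger_gap": 0.085}, {"tz": 0.0583, "finger_gap": 0.085}, {"tz": 0.0583, "finger_gap": 0.085}, {"tz": 0.0583, "finger_gap": 0.085}, {"tz": 0.0417, "finger_gap": 0.085}, {"tz": 0.0233, "finger_gap": 0.085}, {"finger_gap": 0.085}, {"finger_gap": 0.015}, {"finger_gap": 0.015}, {"finger_gap": 0.015}, {"finger_gap": 0.015}, {"finger_gap": 0.015}, {"finger_gap": 0.015}, {"finger_gap": 0.015}, {"finger_gap": 0.015}]'; python3 k.py
```

```text
t: 21.33
eef_pos: [0.4711, -0.1686, 0.0849]
orientation: [2.575, 1.799, 0.001]
ft_force: [-1.2, -1.1, 1.5]
width: 0.0239
gripper_force: 58.8
t 21.33 vise x,y [-0.0438] [-0.1944] zrel -0.0181 r [0.0474] phi [-1.963] F [-1.2 -1.1  1.5] w 0.0239 58.7605619430542
```

```bash
python3 -m pendant '[{"tx": 0.0003, "ty": -0.0053, "tz": -0.0158, "finger_gap": 0.015}, {"finger_gap": 0.015}, {"finger_gap": 0.015}]'; python3 k.py;python3 -m pendant '[{"tx": 0.0003, "ty": -0.0022, "tz": -0.0165, "finger_gap": 0.015}, {"finger_gap": 0.015}, {"finger_gap": 0.015}]'; python3 k.py;python3 -m pendant '[{"tx": 0.0003, "ty": 0.0012, "tz": -0.0167, "finger_gap": 0.015}, {"finger_gap": 0.015}, {"finger_gap": 0.015}]'; python3 k.py;python3 -m pendant '[{"tx": 0.0003, "ty": 0.0045, "tz": -0.016, "finger_gap": 0.015}, {"finger_gap": 0.015}, {"finger_gap": 0.015}]'; python3 k.py
```

```text
t: 21.58
eef_pos: [0.4675, -0.1672, 0.0944]
orientation: [2.575, 1.799, -0.001]
ft_force: [-1.2, -0.8, -2.5]
width: 0.024
gripper_force: 59.8
t 21.58 vise x,y [-0.0476] [-0.1943] zrel -0.0086 r [0.0484] phi [-1.75] F [-1.2 -0.8 -2.5] w 0.024 59.80465471744537
t: 21.83
eef_pos: [0.4659, -0.1666, 0.1041]
orientation: [-2.575, -1.799, 0.002]
ft_force: [-2.5, -1.6, -6.1]
width: 0.0241
gripper_force: 60.0
t 21.83 vise x,y [-0.0493] [-0.1942] zrel 0.0011 r [0.0494] phi [-1.549] F [-2.5 -1.6 -6.1] w 0.0241 59.963595271110535
t: 22.08
eef_pos: [0.4662, -0.1666, 0.1139]
orientation: [-2.574, -1.798, 0.003]
ft_force: [-4.2, -0.1, -8.4]
width: 0.0241
gripper_force: 60.2
t 22.08 vise x,y [-0.0491] [-0.1942] zrel 0.0109 r [0.0503] phi [-1.352] F [-4.2 -0.1 -8.4] w 0.0241 60.24205684661865
t: 22.33
eef_pos: [0.4682, -0.1673, 0.1235]
orientation: [-2.573, -1.798, 0.005]
ft_force: [-7.3, -1.4, -10.4]
width: 0.0238
gripper_force: 60.4
t 22.33 vise x,y [-0.0469] [-0.1942] zrel 0.0205 r [0.0512] phi [-1.158] F [ -7.3  -1.4 -10.4] w 0.0238 60.4496705532074
```

To row units: 0.0048 m / 0.6 = 0.008, -0.0014 m / 0.6 = -0.0023.

```bash
python3 -m pendant '[{"ty": -0.0023, "tz": 0.008, "finger_gap": 0.015}, {"finger_gap": 0.015}, {"finger_gap": 0.015}]'; python3 k.py;python3 -m pendant '[{"ty": -0.0022, "tz": 0.008, "finger_gap": 0.015}, {"finger_gap": 0.015}, {"finger_gap": 0.015}]'; python3 k.py
```

```text
t: 22.58
eef_pos: [0.4669, -0.1668, 0.1184]
orientation: [-2.573, -1.798, 0.005]
ft_force: [-7.1, -1.3, -13.7]
width: 0.024
gripper_force: 60.5
t 22.58 vise x,y [-0.0483] [-0.1942] zrel 0.0154 r [0.0507] phi [-1.262] F [ -7.1  -1.3 -13.7] w 0.024 60.53616464138031
t: 22.83
eef_pos: [0.4661, -0.1666, 0.1138]
orientation: [-2.574, -1.798, 0.004]
ft_force: [-4.5, -2.4, -12.7]
width: 0.0241
gripper_force: 60.5
t 22.83 vise x,y [-0.0491] [-0.1942] zrel 0.0108 r [0.0503] phi [-1.355] F [ -4.5  -2.4 -12.7] w 0.0241 60.520509481430054
```

To row units: 0.01 m / 0.6 = 0.0167, -0.0007 m / 0.6 = -0.0012.

```bash
python3 -m pendant '[{"finger_gap": 0.015}, {"finger_gap": 0.015}, {"finger_gap": 0.015}, {"finger_gap": 0.015}]'; python3 k.py;python3 -m pendant '[{"ty": -0.0012, "tz": 0.0167, "finger_gap": 0.015}, {"finger_gap": 0.015}, {"finger_gap": 0.015}, {"finger_gap": 0.015}]'; python3 k.py
```

```text
t: 23.17
eef_pos: [0.4661, -0.1665, 0.1138]
orientation: [-2.574, -1.798, 0.004]
ft_force: [-6.2, -1.7, -12.8]
width: 0.0242
gripper_force: 60.5
t 23.17 vise x,y [-0.0491] [-0.1942] zrel 0.0108 r [0.0503] phi [-1.355] F [ -6.2  -1.7 -12.8] w 0.0242 60.52711486816406
t: 23.5
eef_pos: [0.466, -0.1666, 0.1041]
orientation: [-2.575, -1.798, 0.003]
ft_force: [-5.8, -3.4, -12.7]
width: 0.0243
gripper_force: 60.7
t 23.5 vise x,y [-0.0492] [-0.1942] zrel 0.0011 r [0.0492] phi [-1.549] F [ -5.8  -3.4 -12.7] w 0.0243 60.66619277000427
```

To row units: 0.0099 m / 0.6 = 0.0165, 0.0013 m / 0.6 = 0.0022.

```bash
python3 -m pendant '[{"ty": 0.0022, "tz": 0.0165, "finger_gap": 0.015}, {"finger_gap": 0.015}, {"finger_gap": 0.015}]'; python3 k.py;python3 -m pendant '[{"ty": 0.0053, "tz": 0.0158, "finger_gap": 0.015}, {"finger_gap": 0.015}, {"finger_gap": 0.015}]'; python3 k.py
python3 - <<'E'
from b import *
for n in("top","scene"):
    c=get_image(n);P=cloud(c).reshape(-1,3);P=P[np.isfinite(P).all(1)];X,Y,Z=vf(P)
    s=(Y<-.12)&(Y>-.14)&(abs(X)<.08)&(Z>.03)&(Z<.15)
    for k in(-.06,-.05,-.04,-.03,-.02,-.01,0,.01):
        t=s&(X>=k)&(X<k+.01)
        if t.sum()>3:print(n,k,t.sum(),Z[t].max().round(4))
E
```

```text
t: 23.75
eef_pos: [0.4678, -0.1673, 0.0944]
orientation: [-2.575, -1.799, 0.002]
ft_force: [-4.7, -3.8, -8.7]
width: 0.0241
gripper_force: 60.9
t 23.75 vise x,y [-0.0473] [-0.1943] zrel -0.0086 r [0.0481] phi [-1.751] F [-4.7 -3.8 -8.7] w 0.0241 60.877203941345215
t: 24.0
eef_pos: [0.4713, -0.1686, 0.0852]
orientation: [2.575, 1.798, -0.001]
ft_force: [-4.4, -4.0, -7.4]
width: 0.0242
gripper_force: 61.1
t 24.0 vise x,y [-0.0435] [-0.1944] zrel -0.0178 r [0.047] phi [-1.959] F [-4.4 -4.  -7.4] w 0.0242 61.07190728187561
top -0.06 17 0.0842
top -0.05 43 0.088
top -0.04 34 0.0921
top -0.03 23 0.0965
top -0.02 30 0.1084
top -0.01 35 0.1123
top 0 31 0.1132
top 0.01 8 0.1056
scene -0.06 49 0.0873
scene -0.05 27 0.089
scene -0.04 19 0.0921
scene -0.03 18 0.0972
scene -0.02 32 0.112
scene -0.01 18 0.1112
scene 0 5 0.1118
```

To row units: -0.0095 m / 0.6 = -0.0158, -0.0032 m / 0.6 = -0.0053.

```bash
python3 -m pendant '[{"tx": 0.0003, "ty": -0.0053, "tz": -0.0158, "finger_gap": 0.015}, {"finger_gap": 0.015}, {"finger_gap": 0.015}]'; python3 k.py;python3 -m pendant '[{"tx": 0.0003, "ty": -0.0022, "tz": -0.0165, "finger_gap": 0.015}, {"finger_gap": 0.015}, {"finger_gap": 0.015}]'; python3 k.py; python3 -m pendant '[{"finger_gap": 0.085}, {"finger_gap": 0.085}, {"finger_gap": 0.085}, {"finger_gap": 0.085}, {"finger_gap": 0.085}, {"finger_gap": 0.085}]'
python3 - <<'E'
from b import *
for n in("top","scene","wrist"):
    c=get_image(n);P=cloud(c).reshape(-1,3);P=P[np.isfinite(P).all(1)];X,Y,Z=vf(P)
    s=(Y<-.12)&(Y>-.14)&(abs(X)<.065)&(Z>.03)&(Z<.15)
    print(n,[(k,Z[s&(X>=k)&(X<k+.01)].max().round(4)) for k in(-.06,-.05,-.04,-.03,-.02,-.01) if (s&(X>=k)&(X<k+.01)).sum()>3])
    s=(Y<-.205)&(Y>-.218)&(abs(X+.045)<.025)&(Z>.05)&(Z<.13)
    if s.sum()>5: print("  tip",s.sum(),np.percentile(X[s],[2,98]).round(4),np.percentile(Z[s],95).round(4))
E
```

```text
t: 24.35
eef_pos: [0.4675, -0.1672, 0.0952]
orientation: [2.576, 1.799, -0.003]
ft_force: [-7.0, -3.1, -4.1]
width: 0.024
gripper_force: 61.0
t 24.35 vise x,y [-0.0476] [-0.1943] zrel -0.0078 r [0.0482] phi [-1.732] F [-7.  -3.1 -4.1] w 0.024 60.967018604278564
t: 24.6
eef_pos: [0.466, -0.1665, 0.105]
orientation: [-2.576, -1.798, 0.003]
ft_force: [-6.8, -3.7, -5.4]
width: 0.0237
gripper_force: 60.8
t 24.6 vise x,y [-0.0493] [-0.1942] zrel 0.002 r [0.0493] phi [-1.531] F [-6.8 -3.7 -5.4] w 0.0237 60.84379434585571
t: 25.1
eef_pos: [0.4676, -0.1656, 0.1044]
orientation: [2.574, 1.799, 0.001]
ft_force: [-0.5, 0.6, -0.2]
width: 0.085
gripper_force: 0.0
top [(-0.06, np.float64(0.0888)), (-0.05, np.float64(0.0911)), (-0.04, np.float64(0.0944)), (-0.03, np.float64(0.0978)), (-0.02, np.float64(0.1085)), (-0.01, np.float64(0.1137))]
scene [(-0.06, np.float64(0.0886)), (-0.05, np.float64(0.0906)), (-0.04, np.float64(0.093)), (-0.03, np.float64(0.0973)), (-0.02, np.float64(0.1072)), (-0.01, np.float64(0.1111))]
wrist [(-0.06, np.float64(0.0891)), (-0.05, np.float64(0.0916)), (-0.04, np.float64(0.094)), (-0.03, np.float64(0.0983)), (-0.02, np.float64(0.1084)), (-0.01, np.float64(0.1138))]
  tip 515 [-0.0558 -0.0321] 0.0903
```

The handle settles at θ≈39.7 rad both times, just past the 39.8 rad contact point, so a residual preload is likely held by screw friction. To check, I'll push gently on the lap shoulder along the jaws with closed fingers: a loose timber would slide at about 1 N.

To row units: -0.035 m / 0.6 = -0.0583, -0.03 m / 0.6 = -0.05.

```bash
python3 -m pendant '[{"tz": -0.05, "finger_gap": 0.085}, {"tz": -0.0583, "finger_gap": 0.085}, {"tz": -0.0583, "finger_gap": 0.085}, {"tz": -0.0583, "finger_gap": 0.085}, {"tz": -0.025, "finger_gap": 0.02}, {"tx": 0.05, "ty": -0.0083, "finger_gap": 0}, {"tx": 0.05, "ty": -0.0083, "finger_gap": 0}, {"tx": 0.05, "ty": -0.0083, "finger_gap": 0}, {"tx": 0.05, "ty": -0.0083, "finger_gap": 0}, {"tx": 0.05, "ty": -0.0083, "finger_gap": 0}, {"tx": 0.05, "ty": -0.0033, "finger_gap": 0}, {"tx": 0.05, "finger_gap": 0}, {"tz": 0.0333, "finger_gap": 0}, {"tz": 0.05, "finger_gap": 0}, {"tz": 0.05, "finger_gap": 0}, {"tz": 0.0333, "finger_gap": 0}, {"finger_gap": 0}]'; python3 k.py; python3 -c "
from b import *
look('top')"
```

```text
t: 26.67
eef_pos: [0.5113, 0.0403, 0.1501]
orientation: [-2.572, -1.798, 0.009]
ft_force: [-0.8, 0.7, 0.4]
width: 0.0001
gripper_force: 0.0
t 26.67 vise x,y [-0.0774] [0.0157] zrel 0.0471 r [0.0906] phi [-1.024] F [-0.8  0.7  0.4] w 0.0001 0.0
top 0.13 433 X [0.0219 0.0881] Y [0.001  0.0373] Z 0.1392 ((0.037826038897037506, 0.07584839314222336), 69.9051284790039)
top 0.1 41 X [0.0145 0.0823] Y [0.0373 0.0432] Z 0.1113 ((0.005780244246125221, 0.07355666905641556), 69.754150390625)
top handle 102 X [-0.051  -0.0029  0.0122] Y [-0.2046 -0.1203] Z [0.106  0.1123]
```

To row units: 0.008 m / 0.6 = 0.0133, 0.004 m / 0.6 = 0.0067.

```bash
python3 -m pendant '[{"ty": 0.0133, "finger_gap": 0}, {"ty": 0.0067, "finger_gap": 0}, {"ty": 0.005, "finger_gap": 0}, {"finger_gap": 0}]'; for i in 1 2 3; do python3 k.py; python3 -m pendant '[{"ty": 0.005, "finger_gap": 0}, {"finger_gap": 0}]' >/dev/null; done; python3 k.py
```

```text
t: 27.05
eef_pos: [0.5296, 0.0351, 0.1553]
orientation: [2.575, 1.797, 0.004]
ft_force: [0.9, -1.1, -0.3]
width: 0.0002
gripper_force: 0.0
t 27.05 vise x,y [-0.0585] [0.0171] zrel 0.0523 r [0.0784] phi [-0.841] F [ 0.9 -1.1 -0.3] w 0.0002 0.0
t 27.22 vise x,y [-0.0564] [0.0169] zrel 0.0515 r [0.0764] phi [-0.831] F [-0.2 -0.8  0.1] w 0.0001 0.0
t 27.38 vise x,y [-0.0536] [0.0169] zrel 0.0512 r [0.0741] phi [-0.809] F [ 0.5 -0.   0.2] w 0.0003 0.0
t 27.55 vise x,y [-0.0526] [0.017] zrel 0.0508 r [0.0731] phi [-0.803] F [-5.8  0.4  5. ] w -0.0002 3.6408519744873047
```

To row units: 0.003 m / 0.6 = 0.005.

```bash
python3 -m pendant '[{"ty": 0.005, "finger_gap": 0}, {"finger_gap": 0}]' ; python3 k.py; python3 -m pendant '[{"ty": 0.005, "finger_gap": 0}, {"finger_gap": 0}]'>/dev/null; python3 k.py
```

```text
t: 27.72
eef_pos: [0.5353, 0.033, 0.1534]
orientation: [-2.569, -1.798, 0.011]
ft_force: [-14.1, 4.5, 7.1]
width: -0.0001
gripper_force: 7.4
t 27.72 vise x,y [-0.0524] [0.017] zrel 0.0504 r [0.0726] phi [-0.805] F [-14.1   4.5   7.1] w -0.0001 7.44100468698889
t 27.88 vise x,y [-0.0521] [0.0171] zrel 0.05 r [0.0722] phi [-0.805] F [-23.6   5.9  15.8] w -0.0 12.438365053385496
```

The timber holds 24 N along the jaws without slipping, so it is clamped firmly. Next I'll retreat and make a final check.

To row units: -0.035 m / 0.6 = -0.0583, -0.03 m / 0.6 = -0.05.

```bash
python3 -m pendant '[{"ty": -0.0333, "finger_gap": 0}, {"ty": -0.025, "tz": -0.0167, "finger_gap": 0}, {"tz": -0.0583, "finger_gap": 0}, {"tz": -0.0583, "finger_gap": 0}, {"tz": -0.0583, "finger_gap": 0}, {"ty": -0.05, "tz": -0.0333, "finger_gap": 0}, {"ty": -0.05, "finger_gap": 0}, {"ty": -0.05, "finger_gap": 0}, {"finger_gap": 0}]'; python3 -c "
from b import *
look('top');look('scene')
for l in('pliers','tape_measure','masking_tape'):print(l,search_frame('top',l)[:1])"
```

```text
t: 28.63
eef_pos: [0.4205, 0.0755, 0.2894]
orientation: [2.571, 1.804, -0.002]
ft_force: [0.5, 0.5, -0.0]
width: -0.0002
gripper_force: 0.0
top 0.13 1014 X [-0.0387  0.0867] Y [0.0005 0.0368] Z 0.1391 ((0.03818025812506676, 0.13037478923797607), 70.2676773071289)
top 0.1 756 X [-0.0885  0.0429] Y [-0.0155  0.0425] Z 0.1095 ((0.059895794838666916, 0.1784820258617401), 69.80305480957031)
top handle 159 X [-0.0477 -0.011   0.012 ] Y [-0.2047 -0.1206] Z [0.1018 0.1117]
scene 0.13 443 X [-0.0418  0.0851] Y [0.0012 0.0379] Z 0.1398 ((0.03817441314458847, 0.1341581791639328), 69.89755249023438)
scene 0.1 417 X [-0.0918  0.0633] Y [-0.0156  0.0427] Z 0.1091 ((0.059938035905361176, 0.18241415917873383), 69.90619659423828)
scene handle 78 X [-0.0505 -0.0156  0.001 ] Y [-0.2005 -0.1206] Z [0.0986 0.1119]
pliers [{'bbox': [276.0, 122.7, 343.0, 149.4], 'p': 0.72}]
tape_measure [{'bbox': [173.3, 196.2, 200.6, 225.3], 'p': 0.67}]
masking_tape [{'bbox': [185.6, 117.5, 231.1, 165.2], 'p': 0.98}]
```

```bash
python3 -c "
from plant import *
print(sign_off())"
```

```text
the job is handed in; nothing more can be done
None
```

I handed the job in at about 29 s of the 72 s. The timber stands step up on the vise bed, centred and in line with the jaws. The handle sprang back after each release, but the timber held a 24 N push along the jaws without slipping; I could not measure the jaw force itself. The pliers, tape measure and masking tape are where they were.

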